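# Show the calibration slide's label to the microscope

### The arm

A 6-joint arm with a two-finger parallel gripper is mounted at the origin on the work surface. World frame = base frame: x ahead of the robot, y to its left, z up, the work surface at z = 0. Lengths are in mm, angles in degrees, forces in N, time in s.
With the tool pointing down it reaches from about 300 to 850 mm from the base axis. Payload 4.2 kg.
Tool frame: the origin (TCP) lies on the front face of the gripper's body, between the roots of the fingers; the fingertips stand 78 mm ahead of it and the grasp point (between the pads) lies 60 mm ahead of it; z points along the fingers, y is the line along which they close (so a half turn about z gives the same grasp; the last joint's range is limited). The gripper opens to 91 mm and grips with 3 to 60 N. Pads are 32 mm wide; open, the fingers measure 118 mm over their backs; the gripper's body (76 mm by 178 mm) begins 60 mm behind the grasp point.
Start: joints at [74.771, 18.312, 89.639, -0, 72.044, -1.146], TCP at [139.916, 557.726, 292.276] pointing down, gripper open.
Joint ranges: [-177.97, 177.97], [-48.28, 115.42], [12.27, 149.76], [-77.06, 257.06], [2.81, 150.46], [-146.56, 146.56]. Speed limits (degrees/s): [147.25, 147.25, 180, 180, 180, 180].

### API

Orientations are given as a 3x3 rotation matrix whose columns are the frame's x, y, z axes.
In Python, from bench import readout, imaging, finish_job gives the robot as it stands.
- The arm moves only by the tool carry_out, never from a script. Its argument "targets" is a list of rows, each a list of 4 numbers: the shift along the tool's x, y, z in cm, then the turn about the tool's z in degrees. In form: [[tx, ty, tz, yaw], ...]. A call has 1 to 5 rows; each row shifts and turns the commanded pose from where the row before left it, along the tool's axes as they then stand; what a row does not reach is not made up. A row lasts 1/10 s, in which the tool goes at most 50 mm and 8.59 degrees, less where a joint would pass 70% of its speed; a pose out of reach is approached as far as the arm can. A call with a gripper value outside its range is refused whole. "jaw" is the closure, from 0 (fully open) to 1 (shut), set as the call begins (left out, the last holds). The fingers move at their own pace and stop on an object; "force" is the grip in N (left out, the last holds). Time passes only in rows, so rows that do not move let the fingers close. It gives the time, the measured TCP pose, the force, the opening and the grip force at its end, in the units of the state.
- readout.sense(): the state, without advancing time (a new reading comes with each control period).
- imaging.camera(name): name is "side" or "top"; returns the picture (400x640x3 uint8, red, green, blue); there is no depth.
- imaging.camera_params(name): a dict with "K" (3x3 intrinsics, pixels), "pose" (4x4, takes a point from camera to world coordinates). Camera axes: x right, y up, looking along -z (the intrinsics and any distortion apply to the point x, -y, -z); pixel columns grow to the right and rows downward; lengths in mm; the calibration is good to about 2 mm. A picture is of the moment at which its call begins. camera_params takes no time and is no camera call.
- finish_job(): hands the job in; it is judged then, once.
The state is a dict: "clock": time; "qpos": joint angles; "qd": joint speeds; "joint_efforts": joint torques, N m; "tool_pos": TCP position; "orientation": TCP orientation; "ft_force": force on the tool from outside, world axes, zero at the start; "moment": the same for the moment, N m; "grip_width": opening from 0.0 (shut) to 1.0 (fully open); "finger_force": force on a finger pad.
Only numpy, scipy, OpenCV 4.12 (cv2) and the standard library are available. Lean on these libraries where they do the work, as an engineer would, in place of code of your own. Each camera call takes 0.05 s, during which the arm holds its last target. There are 200 camera calls.

### The job

One of the three metal-framed plates standing on edge in the black board rack is the glass calibration slide: it alone has a small notch cut in one top corner, and that corner marks its frosted end, which carries the label on one face only. Take the slide by its bare grooved metal end, keeping your fingers off the glass and the label, lift it out, and hold it up under the tilted camera microscope with the label on the upper side, facing squarely into the lens and centred in its view at the focus, 100 mm in front of the ring light. Finish while still holding it there steadily in the air: the microscope must not be touched, and the other two plates stay where they are in the rack and the other things on the bench where they lie.

Things in the scene. Friction and masses are not known exactly. Their poses are not given: they have to be found in the camera images.
- slide_mid (a point): Centre of the calibration slide: aluminium frame 120 mm long (x), 8 thick (y), 48 high (z) standing on edge, about 0.1 kg, loose. +x to the frosted end, +z its upper edge, +y out of the label face. 10 x 10 mm notch, painted orange, in the +x +z corner. Bare grooved metal x -60 to -12 mm, clear glass -12 to 20, frosted 20 to 52. In the rack this point is 30 mm up, the top edge 54.
- label (a point): Centre of the white label (32 x 36 mm, black bars, blue stripe) on the frosted end, on the +y face only: 36 mm along +x and 4 mm along +y from the slide's centre, same axes. Seen label side on with the notch at the top, the notch is at the top left.
- blue_plate_mid (a point): Centre of a like plate (120 x 8 x 48 mm, same frame and axes) with deep blue glass, no notch and no frosted end. It stands in the same rack.
- grey_plate_mid (a point): Centre of a like plate (120 x 8 x 48 mm, same frame and axes) with dark grey glass, no notch and no frosted end. It stands in the same rack.
- rack: Black board rack, fixed, 148 (x) x 168 (y) mm, origin mid underside. Base 6 mm thick; along each x end a slotted comb 22 mm high, slots 9.5 mm wide; open for 104 mm between the combs. The three plates stand along its x, in any order, one in the middle and one 69 mm to either side (y), with their +x along the rack's +x.
- microscope: Camera microscope, fixed. Origin on the bench straight under the focus, in the centre of a 60 mm white disc. Base -120 to 130 mm in x, -85 to 205 in y, 22 high. Post 25 mm thick, 337 high at x 88, y 145. The tilted head (cream ring light 72 mm across, black lens, red camera, 180 mm long) lies on the +y side of the focus and looks down towards -y.
- focus (a point): The focus of the microscope, in the air 130 mm above the bench on the lens axis, 100 mm in front of the ring light's face. Its +z runs up along the lens axis to the lens, 45 degrees from vertical, leaning to the microscope's +y; its +x is the microscope's +x (level). The label is to be here with its face towards +z.
- cup_mid (a point): Middle of a teal plastic cup, 68 mm across, 75 mm high, loose.
- solder_mid (a point): Middle of a reel of solder, 52 mm across, 50 mm high, loose.
- screwdriver_grip (a point): Handle of a yellow screwdriver, 170 mm long, lying loose.
- tweezers: Steel tweezers, 130 mm long, lying loose.
- board_mid (a point): Middle of a small green circuit board in a black tray, 100 x 70 x 20 mm, lying loose.
Mind the look-alikes: they are no part of the job. What is shaped like the rack but red or yellow is not meant.

How it is judged:
By the outcome, as a careful person would: the job done as asked, in the order asked, and still so for the second after the job is handed in, while the arm keeps its last pose, push and grip.
It also fails if it takes over 38 s, if anything falls off the work surface, if the arm or the gripper's body presses on something with over 40 N, if the wrist force passes 120 N, or if a joint passes its speed limit or range.

## Working session

There is one attempt and no reset: what is moved stays moved. The work goes in short steps, Python scripts to look and compute and a tool call to move; the robot and the scene stay as the last step left them, time stands still between calls to the robot, and variables do not carry over. Pictures are saved under pics/ and viewed, at most 10 in all, crops included, and the job is handed in when it is done.

Besides the shell and the picture viewer there is one more tool, called after "Emit:" by a JSON object that holds its "api" and its "payload", one argument or row to a line. carry_out: Moves the arm, as the interface text tells. Its arguments: {"type":"object","properties":{"targets":{"type":"array"},"jaw":{"type":"number"},"force":{"type":"number"}},"required":["targets"]}

```bash
ls; mkdir -p pics; python3 - <<'E'
from bench import readout, imaging
import cv2,numpy as np
for n in("side","top"):
    im=imaging.camera(n); cv2.imwrite(f"pics/{n}0.png",im[:,:,::-1])
    p=imaging.camera_params(n); print(n,{k:(np.round(v,3).tolist() if hasattr(v,'shape') else v) for k,v in p.items()})
s=readout.sense(); print(s)
E
```

```text
pics
side {'K': [[362.089, 0.0, 312.366], [0.0, 362.089, 204.051], [0.0, 0.0, 1.0]], 'pose': [[-0.971, 0.192, -0.142, 375.448], [-0.238, -0.735, 0.635, 466.397], [0.018, 0.65, 0.76, 882.787], [0.0, 0.0, 0.0, 1.0]]}
top {'K': [[410.593, 0.0, 318.352], [0.0, 410.593, 199.237], [0.0, 0.0, 1.0]], 'pose': [[0.026, 0.973, -0.229, 248.391], [-1.0, 0.024, -0.01, -170.354], [-0.005, 0.229, 0.973, 1315.685], [0.0, 0.0, 0.0, 1.0]]}
{'clock': 0.1, 'qpos': array([ 7.47709552e+01,  1.83482743e+01,  8.96982606e+01, -2.03023855e-05,
        7.20409593e+01, -1.14847344e+00]), 'qd': array([ 0.01994115, -0.10990868, -0.18405806,  0.04993425,  0.03091337,
       -0.05530174]), 'joint_efforts': array([-1.10420845e-04, -4.13337100e+01, -2.32510471e+01,  7.28233298e-02,
        4.21311543e-02, -6.35255287e-05]), 'tool_pos': array([139.83368316, 557.42366089, 291.50909381]), 'orientation': array([[-9.69954588e-01,  2.43285709e-01, -4.00800930e-04],
       [ 2.43286037e-01,  9.69953470e-01, -1.47352564e-03],
       [ 3.02705236e-05, -1.52676222e-03, -9.99998834e-01]]), 'ft_force': array([-0.72474293,  0.14600553, -0.80194301]), 'moment': array([-0.06975176,  0.09960893,  0.03587814]), 'finger_force': 0.0, 'grip_width': 1.0041964330595499}
```

View pics/top0.png

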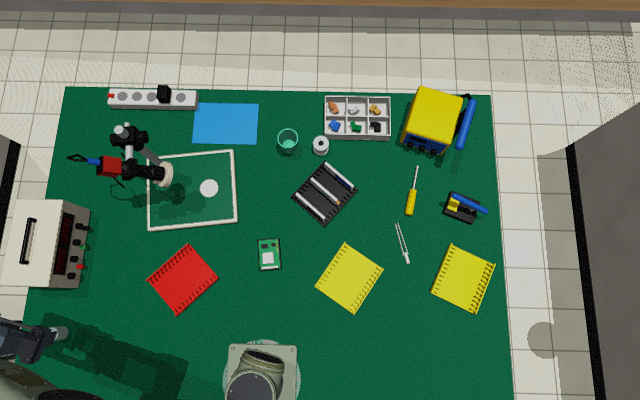

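View pics/side0.png

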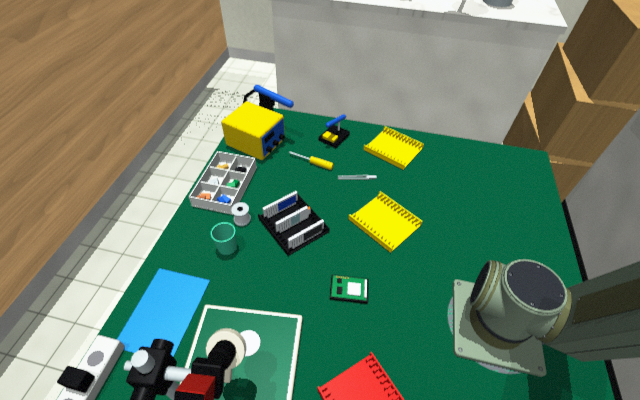

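The top view shows the black rack at about (325,193), the white disc at (209,188), the microscope head at (110–170,140–175), and red and yellow look-alike racks. The side view shows the rack at (293,222) with three plates. Candidates for the slide are the three plates at top (340,177), (323,191) and (309,206). I'll check these in a close crop.

```bash
python3 - <<'E'
import cv2,numpy as np
t=cv2.imread("pics/top0.png")[155:230,285:365]; s=cv2.imread("pics/side0.png")[185:257,253:333]
a=cv2.resize(t,None,fx=7,fy=7,interpolation=cv2.INTER_CUBIC)[:, :]
b=cv2.resize(s,None,fx=7,fy=7,interpolation=cv2.INTER_CUBIC)
a=cv2.resize(a,(400,375));b=cv2.resize(b,(400,360))
a=cv2.copyMakeBorder(a,0,0,0,0,0);b=cv2.copyMakeBorder(b,0,15,0,0,cv2.BORDER_CONSTANT)
cv2.imwrite("pics/crop0.png",np.hstack([a,b]))
E
```

```text
(no output)
```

View pics/crop0.png

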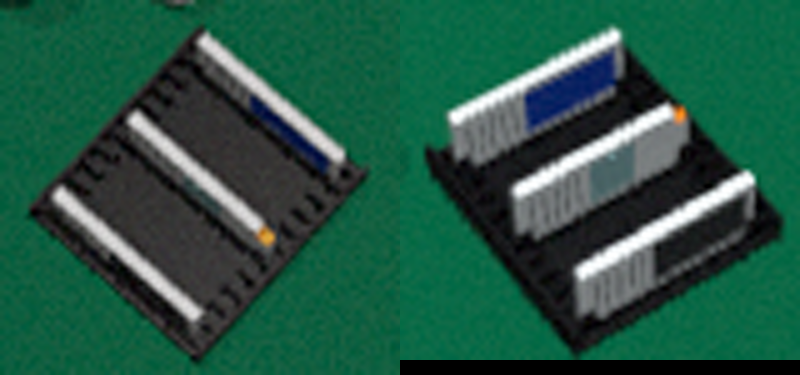

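The orange notch is on the middle plate: crop left (267,237), which is top pixel (338,202), and side pixel about (309,208). That plate also has the clear, frosted and grooved areas, so it is the slide. The blue plate at (340,177) and the grey one at (309,206) are decoys. Its visible face (towards the side camera) has no label, so the label is on the far face.

The moves only yaw about a vertical tool. So I'll lift the slide out, lay it label-up on the bench and regrip it across its 48 mm edges. I'll then pivot it 45° in the grip before presenting it. First I'll measure.

```bash
cat > h.py <<'E'
from bench import readout, imaging
import cv2, numpy as np
P={n:imaging.camera_params(n) for n in("side","top")}
def ray(n,uv):
    K,T=P[n]["K"],P[n]["pose"]; v=np.linalg.inv(K)@[uv[0],uv[1],1]; return T[:3,3],T[:3,:3]@(v*[1,-1,-1])
def plane(n,uv,z):
    o,d=ray(n,uv); return o+d*(z-o[2])/d[2]
def tri(a,b):
    (o,d),(p,e)=ray("side",a),ray("top",b); s=np.linalg.lstsq(np.c_[d,-e],p-o,rcond=None)[0]
    A,B=o+d*s[0],p+e*s[1]; return (A+B)/2,np.linalg.norm(A-B)
def proj(n,X):
    K,T=P[n]["K"],P[n]["pose"]; c=T[:3,:3].T@(np.asarray(X,float)-T[:3,3]); q=K@(c*[1,-1,-1]); return q[:2]/q[2]
def comps(m,amin=6):
    k,l,s,c=cv2.connectedComponentsWithStats(m.astype(np.uint8)); return [(s[i],c[i],l==i) for i in range(1,k) if s[i][4]>=amin]
E
python3 - <<'E'
from h import *
np.set_printoptions(precision=1,suppress=True)
t=cv2.imread("pics/top0.png").astype(int); s=cv2.imread("pics/side0.png").astype(int)
og={}
for n,im,r in(("top",t,(155,230,285,365)),("side",s,(185,257,253,333))):
    b,g,rr=im[...,0],im[...,1],im[...,2]
    m=np.zeros(b.shape,bool); m[r[0]:r[1],r[2]:r[3]]=1
    o=(rr>150)&(rr-b>70)&m; c=comps(o,2); print(n,"orange",[(x[0][4],x[1]) for x in c]); og[n]=c[0][1]
    w=(im.min(2)>(175))&m
    for st,ce,mk in comps(w,15):
        ys,xs=np.nonzero(mk); pts=np.c_[xs,ys].astype(np.float32); R=cv2.minAreaRect(pts)
        d=pts-pts.mean(0); v=np.linalg.svd(d,full_matrices=0)[2][0]; q=d@v; e=[pts.mean(0)+v*q.min(),pts.mean(0)+v*q.max()]
        W=[plane(n,x,54) for x in e]; print(n,st[4],ce,R[1],"ends",W[0][:2],W[1][:2],"L",np.linalg.norm(W[0]-W[1]),"mid",(W[0]+W[1])[:2]/2)
print("notch",tri(og["side"],og["top"]))
d={}
for n,im,r in(("top",t,(175,205,195,225)),("side",s,(325,360,238,268))):
    m=np.zeros(im.shape[:2],bool); m[r[0]:r[1],r[2]:r[3]]=1
    c=max(comps((im.min(2)>150)&m),key=lambda x:x[0][4]); d[n]=c[1]; print(n,"disc",c[0],c[1])
print("disc",tri(d["side"],d["top"]),plane("top",d["top"],0),plane("top",d["top"],22))
# base outline (top)
w=(t.min(2)>140)
w[:, :140]=0
E=[]
for name,pts in(("right",[(x,y) for y in range(160,218,1) for x in range(228,242) if w[y,x]]),("bottom",[(x,y) for x in range(155,232) for y in range(215,235) if w[y,x]]),("top",[(x,y) for x in range(180,228) for y in range(146,160) if w[y,x]])):
    X=np.array([plane("top",p,22)[:2] for p in pts]); c=X.mean(0); v=np.linalg.svd(X-c,full_matrices=0)[2][0]
    print(name,len(pts),"centre",c,"ang",np.degrees(np.arctan2(v[1],v[0])))
E
```

```text
top orange [(np.int32(7), array([337.7, 202. ]))]
top 74 [338.9 174.2] (35.576595306396484, 2.0608386993408203) ends [ 666.7 -176.3] [ 591.6 -263.9] L 115.39048294074416 mid [ 629.2 -220.1]
top 70 [323.6 189. ] (33.300697326660156, 2.115929365158081) ends [ 614.1 -131.7] [ 544.5 -213.2] L 107.18074507522785 mid [ 579.3 -172.4]
top 80 [310.1 205.6] (36.8721923828125, 2.159182548522949) ends [563.3 -85.4] [ 486.8 -174.7] L 117.57961960036798 mid [ 525.  -130.1]
side orange [(np.int32(5), array([308.4, 207.8]))]
side 86 [279.2 199.9] (2.236067771911621, 37.565940856933594) ends [ 591.  -263.9] [ 669.2 -172.7] L 120.12005198150115 mid [ 630.1 -218.3]
side 90 [291.3 214.6] (2.5059561729431152, 34.88020324707031) ends [ 544.4 -213. ] [ 614.5 -130.4] L 108.36967132303445 mid [ 579.5 -171.7]
side 111 [305.6 229.5] (2.7287633419036865, 39.81514358520508) ends [ 486.2 -175.5] [564.1 -83.7] L 120.42633750562753 mid [ 525.1 -129.6]
notch (array([ 540.3, -218.6,   42. ]), np.float64(0.02340494159175603))
top disc [200 180  18  17 252] [208.7 187.8]
side disc [238 330  22  30 483] [247.8 343.2]
disc (array([581.6, 202.5,  20.1]), np.float64(1.4880089808647623)) [587.5 208.3   0. ] [581.9 202.   22. ]
right 184 centre [581.3 121.2] ang -172.54648360433308
bottom 248 centre [461.  240.2] ang -82.38693308512663
top 115 centre [702.1 230.8] ang -82.56794239636045
```

The slide's centre is at about (577,-175), with its x axis at -130.5°. The microscope origin is at about (582,202) with yaw 7.5°, so the focus is at (582,202,130). Next I'll plan the move to above the slide's bare end.

```bash
cat >> h.py <<'E'
def plan(*wps, vmax=45, state=None):
    """wps: (x,y,z,angle_y). prints tool-frame rows (cm, deg) in groups of 5"""
    s=readout.sense(); p=s["tool_pos"].copy(); R=s["orientation"]; a=np.degrees(np.arctan2(R[1,1],R[0,1]))
    if state: p=np.array(state[:3],float); a=state[3]
    rows=[]
    for w in wps:
        t=np.array(w[:3],float); da=(w[3]-a+180)%360-180 if len(w)<5 else w[4]
        n=max(1,int(np.ceil(max(np.linalg.norm(t-p)/vmax,abs(da)/8.4))))
        for i in range(n):
            d=(t-p)/(n-i); dw=da/(n-i); c,sn=np.cos(np.radians(a)),np.sin(np.radians(a))
            y=np.array([c,sn,0]); x=np.array([-sn,c,0]); z=np.array([0,0,-1])
            r=[round(d@x/10,2),round(d@y/10,2),round(d@z/10,2),round(-dw,1)]
            rows.append(r); p=p+10*(r[0]*x+r[1]*y+r[2]*z); a-=r[3]; da+=r[3]
    for i in range(0,len(rows),5): print([[float(v) for v in r] for r in rows[i:i+5]])
    print("end",np.round(p,1),round(a,2))
E
python3 - <<'E'
from h import *
plan((600.1,-147.8,240,-40.5))
E
```

```text
[[-3.25, -3.01, 0.27, 6.1], [-3.55, -2.65, 0.27, 6.1], [-3.82, -2.26, 0.27, 6.1], [-4.03, -1.84, 0.27, 6.1], [-4.21, -1.4, 0.27, 6.1]]
[[-4.33, -0.94, 0.27, 6.1], [-4.41, -0.48, 0.27, 6.1], [-4.43, -0.01, 0.27, 6.1], [-4.41, 0.47, 0.27, 6.1], [-4.33, 0.93, 0.27, 6.2]]
[[-4.21, 1.39, 0.27, 6.1], [-4.04, 1.83, 0.27, 6.2], [-3.81, 2.26, 0.27, 6.1], [-3.55, 2.65, 0.27, 6.2], [-3.25, 3.02, 0.27, 6.1]]
[[-2.9, 3.35, 0.28, 6.2], [-2.53, 3.64, 0.27, 6.1], [-2.13, 3.89, 0.28, 6.2], [-1.69, 4.09, 0.27, 6.1]]
end [ 600.1 -147.8  240. ] -40.48
```

Emit:
{"api": "carry_out", "payload": {
  "targets": [
    [-3.25, -3.01, 0.27, 6.1],
    [-3.55, -2.65, 0.27, 6.1],
    [-3.82, -2.26, 0.27, 6.1],
    [-4.03, -1.84, 0.27, 6.1],
    [-4.21, -1.4, 0.27, 6.1]
  ],
  "jaw": 0.45,
  "force": 20
}}

```text
clock: 0.6
tool_pos: [261.4, 370.4, 278.4]
orientation: [[-0.71, 0.705, -0.0], [0.705, 0.71, -0.0], [-0.0, -0.0, -1.0]]
ft_force: [1.0, 0.4, -0.4]
grip_width: 0.591
finger_force: 0.0
```

Emit:
{"api": "carry_out", "payload": {
  "targets": [
    [-4.33, -0.94, 0.27, 6.1],
    [-4.41, -0.48, 0.27, 6.1],
    [-4.43, -0.01, 0.27, 6.1],
    [-4.41, 0.47, 0.27, 6.1],
    [-4.33, 0.93, 0.27, 6.2]
  ]
}}

```text
clock: 1.1
tool_pos: [382.6, 184.8, 265.0]
orientation: [[-0.252, 0.968, -0.0], [0.968, 0.252, 0.0], [0.0, -0.0, -1.0]]
ft_force: [1.1, 0.1, -0.2]
grip_width: 0.549
finger_force: 0.0
```

Emit:
{"api": "carry_out", "payload": {
  "targets": [
    [-4.21, 1.39, 0.27, 6.1],
    [-4.04, 1.83, 0.27, 6.2],
    [-3.81, 2.26, 0.27, 6.1],
    [-3.55, 2.65, 0.27, 6.2],
    [-3.25, 3.02, 0.27, 6.1]
  ]
}}

```text
clock: 1.6
tool_pos: [503.8, -0.9, 251.4]
orientation: [[0.278, 0.96, -0.0], [0.96, -0.278, 0.0], [0.0, -0.001, -1.0]]
ft_force: [1.1, 0.4, 0.5]
grip_width: 0.547
finger_force: 0.0
```

Emit:
{"api": "carry_out", "payload": {
  "targets": [
    [-2.9, 3.35, 0.28, 6.2],
    [-2.53, 3.64, 0.27, 6.1],
    [-2.13, 3.89, 0.28, 6.2],
    [-1.69, 4.09, 0.27, 6.1],
    [0, 0, 0, 0]
  ]
}}

```text
clock: 2.1
tool_pos: [602.2, -151.8, 239.1]
orientation: [[0.653, 0.757, 0.0], [0.757, -0.653, -0.002], [-0.001, 0.001, -1.0]]
ft_force: [0.4, 1.3, -0.1]
grip_width: 0.551
finger_force: 0.0
```

```bash
python3 - <<'E'
from h import *
t=imaging.camera("top");s=imaging.camera("side")
a=cv2.resize(t[140:240,275:375],(400,400),interpolation=cv2.INTER_CUBIC);b=cv2.resize(s[160:260,240:340],(400,400),interpolation=cv2.INTER_CUBIC)
cv2.imwrite("pics/c1.png",np.hstack([a,b])[:,:,::-1])
q=readout.sense();print(np.round(q["tool_pos"],1),np.round(q["qpos"],1))
plan((600.1,-147.8,102,-40.5))
E
```

```text
[ 599.9 -148.1  239.6] [-14.9  24.2  88.3   0.   67.6  25.6]
[[0.01, -0.0, 3.44, -0.0], [0.01, -0.0, 3.44, -0.0], [0.01, -0.0, 3.44, -0.0], [0.0, -0.0, 3.44, -0.0]]
end [ 600.1 -147.8  102. ] -40.54
```

View pics/c1.png

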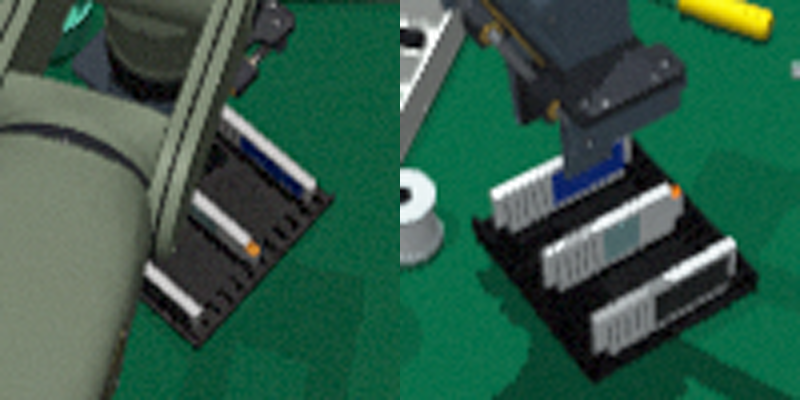

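The crop shows the gripper above the middle plate's bare end, still clear of all three plates; the slide's notch is at crop right (675,190). The arm hides part of the top view. Next I descend and close.

Emit:
{"api": "carry_out", "payload": {
  "targets": [
    [0, 0, 3.8, 0],
    [0, 0, 3.8, 0],
    [0, 0, 3.2, 0],
    [0, 0, 2.0, 0],
    [0, 0, 1.0, 0]
  ]
}}

```text
clock: 2.7
tool_pos: [598.4, -145.7, 100.9]
orientation: [[0.648, 0.762, -0.004], [0.762, -0.648, 0.001], [-0.002, -0.004, -1.0]]
ft_force: [-0.5, 0.1, 1.2]
grip_width: 0.547
finger_force: 0.0
```

Emit:
{"api": "carry_out", "payload": {
  "targets": [
    [0, 0, 0, 0],
    [0, 0, 0, 0]
  ]
}}

```text
clock: 2.9
tool_pos: [600.6, -147.1, 103.9]
orientation: [[0.649, 0.761, 0.002], [0.761, -0.649, -0.0], [0.001, 0.001, -1.0]]
ft_force: [0.2, 0.3, 0.5]
grip_width: 0.547
finger_force: 0.0
```

Emit:
{"api": "carry_out", "payload": {
  "targets": [
    [0, 0, 0, 0],
    [0, 0, 0, 0],
    [0, 0, 0, 0],
    [0, 0, 0, 0],
    [0, 0, 0, 0]
  ],
  "jaw": 1.0,
  "force": 25
}}

```text
clock: 3.4
tool_pos: [600.2, -147.6, 102.9]
orientation: [[0.649, 0.761, 0.0], [0.761, -0.649, 0.0], [0.0, 0.0, -1.0]]
ft_force: [-0.6, 0.7, 0.5]
grip_width: 0.145
finger_force: 0.0
```

Emit:
{"api": "carry_out", "payload": {
  "targets": [
    [0, 0, 0, 0],
    [0, 0, 0, 0],
    [0, 0, 0, 0]
  ]
}}

```text
clock: 3.7
tool_pos: [600.4, -147.7, 102.8]
orientation: [[0.649, 0.761, 0.0], [0.761, -0.649, -0.0], [0.0, 0.0, -1.0]]
ft_force: [0.6, -1.4, 0.3]
grip_width: 0.089
finger_force: 25.0
```

Emit:
{"api": "carry_out", "payload": {
  "targets": [
    [0, 0, -0.5, 0],
    [0, 0, -1.0, 0],
    [0, 0, -2.0, 0],
    [0, 0, -3.0, 0],
    [0, 0, -3.5, 0]
  ]
}}

```text
clock: 4.2
tool_pos: [599.0, -147.0, 203.3]
orientation: [[0.649, 0.761, -0.004], [0.761, -0.649, 0.002], [-0.001, -0.004, -1.0]]
ft_force: [1.3, -0.3, 0.1]
grip_width: 0.088
finger_force: 25.0
```

```bash
python3 - <<'E'
from h import *
t=imaging.camera("top");s=imaging.camera("side")
cv2.imwrite("pics/c2.png",cv2.resize(s[130:280,200:400],(800,600),interpolation=cv2.INTER_CUBIC)[:,:,::-1])
q=readout.sense();print(np.round(q["tool_pos"],1),q["grip_width"],q["finger_force"],q["ft_force"])
# lay-down: slide mid (560,50) phi=0 ; tool at x=524, angle_y=90
plan((524,50,200,90,130.5))
E
```

```text
[ 602.1 -147.8  208.7] 0.08578530992926214 24.99085083603859 [-0.02891642 -0.3111536  -1.1084851 ]
[[0.62, -1.17, 0.05, -8.2], [0.78, -1.07, 0.05, -8.2], [0.93, -0.95, 0.05, -8.2], [1.06, -0.81, 0.06, -8.1], [1.16, -0.65, 0.05, -8.2]]
[[1.24, -0.48, 0.06, -8.1], [1.3, -0.3, 0.05, -8.2], [1.32, -0.11, 0.06, -8.1], [1.33, 0.08, 0.05, -8.2], [1.3, 0.26, 0.06, -8.1]]
[[1.25, 0.44, 0.05, -8.2], [1.18, 0.62, 0.06, -8.1], [1.08, 0.78, 0.05, -8.2], [0.96, 0.92, 0.06, -8.1], [0.81, 1.05, 0.05, -8.2]]
[[0.66, 1.16, 0.06, -8.1]]
end [524.  50. 200.] 90.01
```

View pics/c2.png

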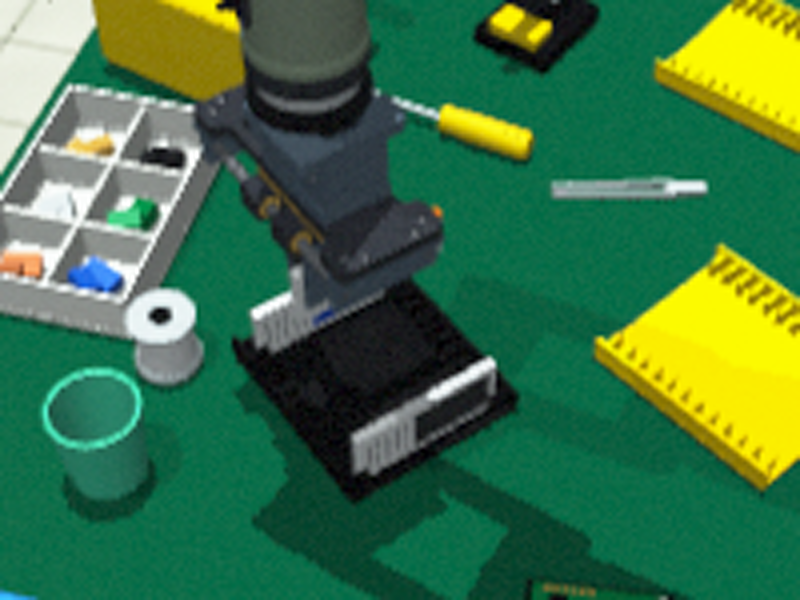

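The slide has left the middle slot and is held under the gripper, with its orange notch at (435,212). The blue and grey plates stay in the rack. Next I carry it to the free bench area, turning it on the way.

Emit:
{"api": "carry_out", "payload": {
  "targets": [
    [0.62, -1.17, 0.05, -8.2],
    [0.78, -1.07, 0.05, -8.2],
    [0.93, -0.95, 0.05, -8.2],
    [1.06, -0.81, 0.06, -8.1],
    [1.16, -0.65, 0.05, -8.2]
  ]
}}

```text
clock: 4.8
tool_pos: [574.6, -84.9, 199.7]
orientation: [[-0.013, 1.0, -0.002], [1.0, 0.013, 0.001], [0.001, -0.002, -1.0]]
ft_force: [0.4, 0.2, -0.8]
grip_width: 0.089
finger_force: 25.0
```

Emit:
{"api": "carry_out", "payload": {
  "targets": [
    [1.24, -0.48, 0.06, -8.1],
    [1.3, -0.3, 0.05, -8.2],
    [1.32, -0.11, 0.06, -8.1],
    [1.33, 0.08, 0.05, -8.2],
    [1.3, 0.26, 0.06, -8.1]
  ]
}}

```text
clock: 5.3
tool_pos: [550.2, -23.2, 197.0]
orientation: [[-0.662, 0.75, -0.002], [0.75, 0.662, 0.001], [0.002, -0.001, -1.0]]
ft_force: [0.1, 0.8, -1.6]
grip_width: 0.086
finger_force: 25.0
```

Emit:
{"api": "carry_out", "payload": {
  "targets": [
    [1.25, 0.44, 0.05, -8.2],
    [1.18, 0.62, 0.06, -8.1],
    [1.08, 0.78, 0.05, -8.2],
    [0.96, 0.92, 0.06, -8.1],
    [0.81, 1.05, 0.05, -8.2]
  ]
}}

```text
clock: 5.8
tool_pos: [525.6, 38.5, 194.3]
orientation: [[-0.991, 0.135, -0.003], [0.135, 0.991, 0.0], [0.003, -0.0, -1.0]]
ft_force: [-0.7, 0.2, -1.3]
grip_width: 0.086
finger_force: 25.0
```

Emit:
{"api": "carry_out", "payload": {
  "targets": [
    [0.66, 1.16, 0.06, -8.1],
    [0, 0, 4.0, 0],
    [0, 0, 3.5, 0],
    [0, 0, 1.8, 0],
    [0, 0, 0.5, 0]
  ]
}}

```text
clock: 6.3
tool_pos: [519.4, 50.4, 95.9]
orientation: [[-1.0, -0.0, -0.008], [-0.0, 1.0, -0.0], [0.008, -0.0, -1.0]]
ft_force: [-12.4, -0.7, 37.4]
grip_width: 0.087
finger_force: 25.0
```

```bash
python3 - <<'E'
from h import *
s=imaging.camera("side");s=imaging.camera("side")
cv2.imwrite("pics/c3.png",cv2.resize(s[180:330,190:390],(800,600),interpolation=cv2.INTER_CUBIC)[:,:,::-1])
q=readout.sense();print(np.round(q["tool_pos"],1),np.round(q["orientation"],3).tolist(),q["grip_width"],q["finger_force"],q["ft_force"],q["clock"])
E
```

```text
[520.9  50.4  96.2] [[-1.0, -0.0, -0.003], [-0.0, 1.0, 0.0], [0.003, 0.0, -1.0]] 0.08433279444528144 24.999921172857285 [-0.17259097  0.16480367 -1.55245634] 6.4
```

View pics/c3.png

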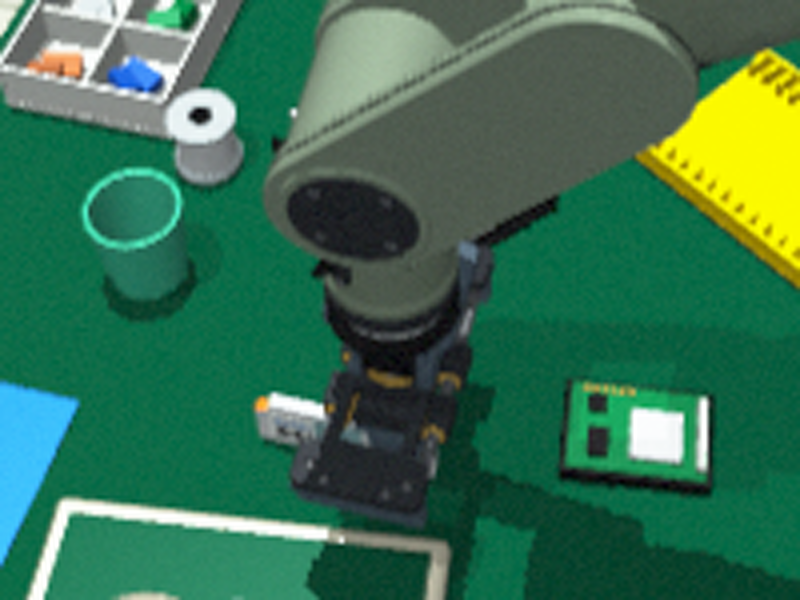

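The slide now stands on the bench with its label (bars visible) facing the side camera and the notch at (262,402), as expected. Next I open the jaws a little, tip the slide towards -y so the label turns up, and catch it on the opposite finger to lower it gently.

Emit:
{"api": "carry_out", "payload": {
  "targets": [
    [0, 0, 0, 0],
    [0, 0, 0, 0],
    [0, 0, -0.2, 0],
    [0, 0, -0.7, 0],
    [0, 0, -0.7, 0]
  ],
  "jaw": 0.637
}}

```text
clock: 6.9
tool_pos: [522.1, 50.3, 112.6]
orientation: [[-1.0, -0.0, 0.0], [-0.0, 1.0, 0.0], [-0.0, 0.0, -1.0]]
ft_force: [0.5, -0.3, -0.1]
grip_width: 0.366
finger_force: 0.0
```

Emit:
{"api": "carry_out", "payload": {
  "targets": [
    [0, -0.4, 0, 0],
    [0, -0.4, 0, 0],
    [0, -0.3, 0, 0],
    [0, -0.2, 0, 0],
    [0, -0.2, 0, 0]
  ]
}}

```text
clock: 7.4
tool_pos: [521.9, 35.0, 111.8]
orientation: [[-1.0, 0.0, -0.0], [0.0, 1.0, 0.0], [0.0, 0.0, -1.0]]
ft_force: [0.5, -1.2, -0.4]
grip_width: 0.359
finger_force: 0.0
```

Emit:
{"api": "carry_out", "payload": {
  "targets": [
    [0, -0.2, 0, 0],
    [0, -0.2, 0, 0],
    [0, -0.1, 0, 0],
    [0, 0, 0, 0]
  ]
}}

```text
clock: 7.8
tool_pos: [522.0, 30.1, 112.0]
orientation: [[-1.0, -0.0, -0.0], [-0.0, 1.0, -0.0], [0.0, -0.0, -1.0]]
ft_force: [-0.4, -0.5, -0.1]
grip_width: 0.36
finger_force: 0.2
```

```bash
python3 - <<'E'
from h import *
s=imaging.camera("side")
cv2.imwrite("pics/c4.png",cv2.resize(s[240:320,220:320],(600,480),interpolation=cv2.INTER_CUBIC)[:,:,::-1])
q=readout.sense();print(np.round(q["tool_pos"],1),q["grip_width"],q["finger_force"],q["ft_force"],q["clock"])
E
```

```text
[522.   30.2 112. ] 0.36038053844029755 0.2722138864919543 [-0.62022544 -0.95839885 -0.19061792] 7.85
```

View pics/c4.png

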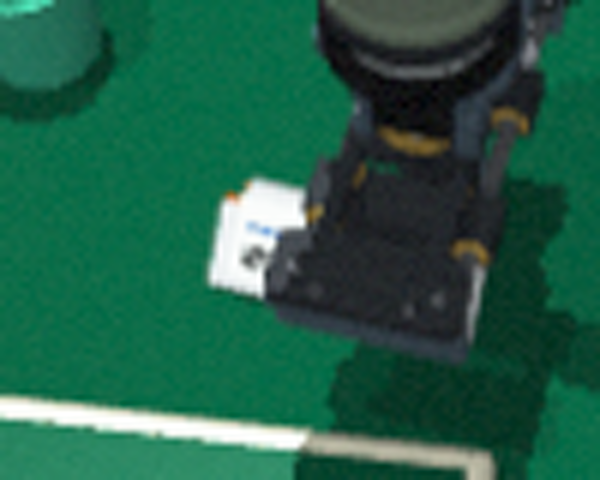

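The slide has tipped and leans on the far finger, with its label end showing at about (255,240) in the crop. Now I lower it by opening the jaws while descending.

Emit:
{"api": "carry_out", "payload": {
  "targets": [
    [0, 0.1, 0.3, 0],
    [0, 0.1, 0.3, 0],
    [0, 0.1, 0.3, 0],
    [0, 0.1, 0.4, 0],
    [0, 0.1, 0.5, 0]
  ],
  "jaw": 0.1
}}

```text
clock: 8.35
tool_pos: [522.1, 35.5, 93.7]
orientation: [[-1.0, -0.0, 0.0], [-0.0, 1.0, 0.0], [-0.0, 0.0, -1.0]]
ft_force: [1.3, -0.1, 0.3]
grip_width: 0.773
finger_force: 0.0
```

Emit:
{"api": "carry_out", "payload": {
  "targets": [
    [0, 0.0, 0.4, 0],
    [0, -0.1, 0, 0],
    [0, -0.1, 0, 0],
    [0, 0, 0, 0]
  ]
}}

```text
clock: 8.75
tool_pos: [522.1, 33.2, 90.1]
orientation: [[-1.0, -0.0, 0.0], [-0.0, 1.0, 0.0], [-0.0, 0.0, -1.0]]
ft_force: [-1.2, -0.0, -0.5]
grip_width: 0.899
finger_force: 0.0
```

```bash
python3 - <<'E'
from h import *
q=readout.sense();print(np.round(q["tool_pos"],1),q["grip_width"],q["finger_force"],q["ft_force"],q["clock"])
plan((440,30,180,90),(440,30,180,-90,180))
plan((440,30,180,90),(440,30,180,-90,-180))
print(np.round(q["qpos"],1))
E
```

```text
[522.1  33.2  90.1] 0.8985566927271349 0.0 [-1.16325799 -0.0093853  -0.49879523] 8.75
[[2.74, -0.1, -3.0, 0.0], [2.74, -0.11, -2.99, 0.0], [2.73, -0.1, -3.0, 0.0], [0.0, -0.0, 0.0, -8.2], [0.0, -0.0, 0.0, -8.2]]
[[0.0, -0.0, 0.0, -8.2], [0.0, -0.0, 0.0, -8.2], [0.0, -0.0, 0.0, -8.2], [0.0, -0.0, 0.0, -8.2], [0.0, 0.0, 0.0, -8.2]]
[[0.0, 0.0, 0.0, -8.2], [0.0, 0.0, 0.0, -8.2], [0.0, 0.0, 0.0, -8.2], [0.0, 0.0, 0.0, -8.2], [0.0, 0.0, 0.0, -8.2]]
[[0.0, 0.0, 0.0, -8.2], [0.0, 0.0, 0.0, -8.2], [0.0, 0.0, 0.0, -8.2], [0.0, 0.0, 0.0, -8.1], [0.0, 0.0, 0.0, -8.2]]
[[-0.0, 0.0, 0.0, -8.1], [-0.0, 0.0, 0.0, -8.2], [-0.0, 0.0, 0.0, -8.1], [-0.0, 0.0, 0.0, -8.2], [-0.0, 0.01, 0.0, -8.1]]
end [440.   29.9 180. ] 270.01
[[2.74, -0.1, -3.0, 0.0], [2.74, -0.11, -2.99, 0.0], [2.73, -0.1, -3.0, 0.0], [0.0, -0.0, 0.0, 8.2], [0.0, -0.0, 0.0, 8.2]]
[[0.0, -0.0, 0.0, 8.2], [0.0, -0.0, 0.0, 8.2], [0.0, -0.0, 0.0, 8.2], [0.0, -0.0, 0.0, 8.2], [-0.0, -0.0, 0.0, 8.2]]
[[-0.0, -0.0, 0.0, 8.2], [-0.0, -0.0, 0.0, 8.2], [-0.0, -0.0, 0.0, 8.2], [-0.0, -0.0, 0.0, 8.2], [-0.0, -0.0, 0.0, 8.2]]
[[-0.0, -0.0, 0.0, 8.2], [-0.0, -0.0, 0.0, 8.2], [-0.0, -0.0, 0.0, 8.2], [-0.0, -0.0, 0.0, 8.1], [-0.0, -0.0, 0.0, 8.2]]
[[-0.0, 0.0, 0.0, 8.1], [-0.0, 0.0, 0.0, 8.2], [-0.0, 0.0, 0.0, 8.1], [-0.0, 0.0, 0.0, 8.2], [-0.01, 0.0, 0.0, 8.1]]
end [439.9  30.  180. ] -89.99
[  2.4  26.  111.5   0.   42.5 -87.6]
```

Emit:
{"api": "carry_out", "payload": {
  "targets": [
    [0, 0, -4, 0],
    [2.0, 0, -4, 0],
    [3.5, 0, -1, 0],
    [3.5, 0, 0, 0],
    [0, 0, 0, 8.2]
  ]
}}

```text
clock: 9.25
tool_pos: [427.2, 33.1, 180.3]
orientation: [[-0.989, 0.146, -0.004], [0.146, 0.989, -0.0], [0.004, -0.001, -1.0]]
ft_force: [0.9, -0.5, 0.6]
grip_width: 0.901
finger_force: 0.0
```

Emit:
{"api": "carry_out", "payload": {
  "targets": [
    [0, 0, 0, 8.2],
    [0, 0, 0, 8.2],
    [0, 0, 0, 8.2],
    [0, 0, 0, 8.2],
    [0, 0, 0, 8.2]
  ]
}}

```text
clock: 9.75
tool_pos: [432.0, 33.2, 180.3]
orientation: [[-0.649, 0.761, 0.001], [0.761, 0.649, 0.0], [-0.0, 0.001, -1.0]]
ft_force: [0.0, -0.6, -1.1]
grip_width: 0.903
finger_force: 0.0
```

Emit:
{"api": "carry_out", "payload": {
  "targets": [
    [0, 0, 0, 8.2],
    [0, 0, 0, 8.2],
    [0, 0, 0, 8.2],
    [0, 0, 0, 8.2],
    [0, 0, 0, 8.2]
  ]
}}

```text
clock: 10.25
tool_pos: [432.0, 33.2, 180.3]
orientation: [[0.009, 1.0, 0.001], [1.0, -0.009, 0.0], [0.0, 0.001, -1.0]]
ft_force: [-0.0, 0.0, 1.3]
grip_width: 0.901
finger_force: 0.0
```

Emit:
{"api": "carry_out", "payload": {
  "targets": [
    [0, 0, 0, 8.2],
    [0, 0, 0, 8.2],
    [0, 0, 0, 8.2],
    [0, 0, 0, 8.2],
    [0, 0, 0, 8.2]
  ]
}}

```text
clock: 10.75
tool_pos: [432.0, 33.2, 180.3]
orientation: [[0.663, 0.749, 0.001], [0.749, -0.663, 0.0], [0.001, 0.0, -1.0]]
ft_force: [0.5, 0.4, 1.0]
grip_width: 0.9
finger_force: 0.0
```

Emit:
{"api": "carry_out", "payload": {
  "targets": [
    [0, 0, 0, 8.2],
    [0, 0, 0, 8.2],
    [0, 0, 0, 8.2],
    [0, 0, 0, 8.2],
    [0, 0, 0, 8.2]
  ]
}}

```text
clock: 11.25
tool_pos: [432.0, 33.2, 180.3]
orientation: [[0.992, 0.13, 0.001], [0.13, -0.992, 0.0], [0.001, -0.0, -1.0]]
ft_force: [-0.6, -0.9, -0.5]
grip_width: 0.904
finger_force: 0.0
```

```bash
python3 - <<'E'
from h import *
q=readout.sense();print(np.round(q["tool_pos"],1),np.round(q["orientation"],3).tolist(),q["clock"])
np.set_printoptions(precision=1,suppress=True)
s=imaging.camera("side")
cv2.imwrite("pics/c5.png",cv2.resize(s[230:320,220:360],(800,514),interpolation=cv2.INTER_CUBIC)[:,:,::-1])
im=s.astype(int); m=np.zeros(im.shape[:2],bool); m[235:300,220:345]=1
g=(im[...,1]-im[...,0]<45)&(im.min(2)>90)&m
for st,ce,mk in comps(g,30):
    pts=np.argwhere(mk)[:,::-1].astype(np.float32); R=cv2.minAreaRect(pts); B=cv2.boxPoints(R)
    print(st,[plane("side",b,8)[:2] for b in B], B.tolist())
E
```

```text
[432.   33.2 180.3] [[0.992, 0.13, 0.001], [0.13, -0.992, 0.0], [0.001, -0.0, -1.0]] 11.25
[288 235  16  13 154] [array([ 579.6, -129.3]), array([ 536.7, -140.4]), array([525.9, -99.3]), array([567.7, -88.5])] [[288.0, 235.0], [303.0, 235.0], [303.0, 247.0], [288.0, 247.0]]
[255 270  48  28 705] [array([619.6,  51.6]), array([624.9,  -2.7]), array([497.9,   3. ]), array([497.,  56.])] [[254.45388793945312, 285.66925048828125], [259.3000183105469, 267.9000244140625], [303.3846130371094, 279.923095703125], [298.5384826660156, 297.69232177734375]]
```

View pics/c5.png

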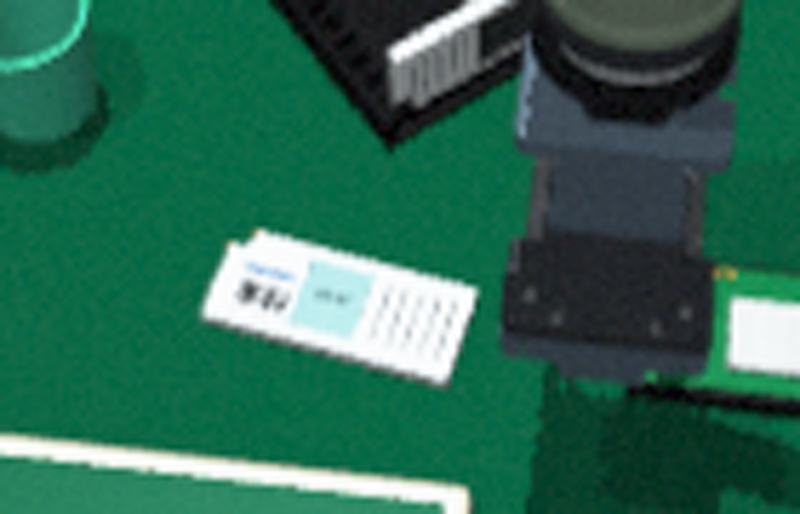

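The slide lies flat and label-up: frosted end at left (230,290), bare grooved end at right (420,325), face corners at crop (205,318), (260,230), (475,290) and (447,383). I'll grip it across its 48 mm edges near the end of the bare part.

```bash
python3 - <<'E'
from h import *
plan((514,26,110,-92.3),(514,26,80.3,-92.3),vmax=40)
E
```

```text
[[2.68, 0.58, 2.34, 3.2], [2.71, 0.43, 2.35, 3.2], [2.72, 0.29, 2.34, 3.2], [0.0, -0.0, 2.97, -0.0]]
end [514.   26.   80.3] -92.34
```

Emit:
{"api": "carry_out", "payload": {
  "targets": [
    [2.68, 0.58, 2.34, 3.2],
    [2.71, 0.43, 2.35, 3.2],
    [2.72, 0.29, 2.34, 3.2],
    [0, 0, 0, 0],
    [0, 0, 1.5, 0]
  ]
}}

```text
clock: 11.8
tool_pos: [515.1, 26.8, 95.3]
orientation: [[1.0, -0.029, 0.002], [-0.029, -1.0, 0.0], [0.002, -0.0, -1.0]]
ft_force: [0.7, -0.2, -0.5]
grip_width: 0.902
finger_force: 0.0
```

Emit:
{"api": "carry_out", "payload": {
  "targets": [
    [0, 0, 0.8, 0],
    [0, 0, 0.5, 0],
    [0, 0, 0.0, 0],
    [0, 0, 0, 0]
  ]
}}

```text
clock: 12.2
tool_pos: [514.0, 26.9, 82.3]
orientation: [[1.0, -0.031, 0.001], [-0.031, -1.0, 0.0], [0.001, -0.0, -1.0]]
ft_force: [0.4, 0.6, 0.2]
grip_width: 0.904
finger_force: 0.0
```

```bash
python3 - <<'E'
from h import *
q=readout.sense();print(np.round(q["tool_pos"],1),np.round(q["orientation"],3).tolist(),q["clock"],q["ft_force"])
E
```

```text
[514.   26.9  82.3] [[1.0, -0.031, 0.001], [-0.031, -1.0, 0.0], [0.001, -0.0, -1.0]] 12.2 [0.44789053 0.63857559 0.24712013]
```

Emit:
{"api": "carry_out", "payload": {
  "targets": [
    [0, 0, 0.25, 0.5],
    [0, 0, 0, 0],
    [0, 0, 0, 0],
    [0, 0, 0, 0],
    [0, 0, 0, 0]
  ],
  "jaw": 1.0,
  "force": 6
}}

```text
clock: 12.7
tool_pos: [514.0, 26.8, 79.3]
orientation: [[0.999, -0.04, 0.0], [-0.04, -0.999, 0.0], [0.0, -0.0, -1.0]]
ft_force: [0.2, -0.9, 0.3]
grip_width: 0.523
finger_force: 6.0
```

Emit:
{"api": "carry_out", "payload": {
  "targets": [
    [0, 0, 0, 0],
    [0, 0, 0, 0]
  ]
}}

```text
clock: 12.9
tool_pos: [514.0, 26.8, 79.3]
orientation: [[0.999, -0.04, 0.0], [-0.04, -0.999, 0.0], [0.0, -0.0, -1.0]]
ft_force: [-0.7, 0.6, 1.3]
grip_width: 0.524
finger_force: 6.0
```

Emit:
{"api": "carry_out", "payload": {
  "targets": [
    [0, 0, 0, 0],
    [0, 0, -0.5, 0],
    [0.05, 0, -0.8, 0],
    [0.1, 0, -0.8, 0],
    [0.1, 0, -0.9, 0]
  ],
  "force": 3
}}

```text
clock: 13.4
tool_pos: [516.6, 26.8, 110.1]
orientation: [[0.999, -0.04, 0.0], [-0.04, -0.999, 0.0], [0.0, -0.0, -1.0]]
ft_force: [-0.5, 0.2, -0.7]
grip_width: 0.525
finger_force: 3.0
```

```bash
python3 - <<'E'
from h import *
q=readout.sense();print(np.round(q["tool_pos"],1),q["clock"],q["ft_force"],q["moment"],q["grip_width"])
np.set_printoptions(precision=1,suppress=True)
s=imaging.camera("side");t=imaging.camera("top")
cv2.imwrite("pics/c6s.png",s[:,:,::-1]);cv2.imwrite("pics/c6t.png",t[:,:,::-1])
a=cv2.resize(s[250:310,230:310],(400,300),interpolation=cv2.INTER_CUBIC);b=cv2.resize(t[165:225,225:305],(400,300),interpolation=cv2.INTER_CUBIC)
cv2.imwrite("pics/c6.png",np.hstack([a,b])[:,:,::-1])
E
```

```text
[516.6  26.8 110.1] 13.4 [-0.5134587   0.18045476 -0.73236283] [-0.06595358  0.20451255 -0.01180932] 0.5246975759798053
```

View pics/c6.png

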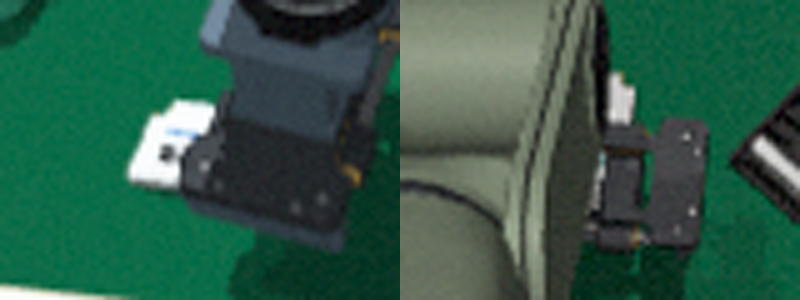

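In the side crop the far corner stays at (130,180), i.e. pixel (256,286), essentially where it was when flat. So the frosted end still rests on the bench and the slide is pivoting in the light grip. I'll continue the arc up to 45°, then clamp.

Emit:
{"api": "carry_out", "payload": {
  "targets": [
    [0.5, 0, -0.92, 0],
    [0.45, 0, -1.0, 0],
    [0.5, 0, -0.9, 0],
    [0.55, 0, -0.8, 0],
    [0.55, 0, -0.6, 0]
  ]
}}

```text
clock: 14.0
tool_pos: [542.7, 25.7, 152.4]
orientation: [[0.999, -0.04, 0.001], [-0.04, -0.999, 0.0], [0.001, -0.0, -1.0]]
ft_force: [-0.5, -0.6, -0.5]
grip_width: 0.53
finger_force: 3.0
```

Emit:
{"api": "carry_out", "payload": {
  "targets": [
    [0, 0, 0, 0],
    [0, 0, 0, 0]
  ]
}}

```text
clock: 14.2
tool_pos: [542.1, 25.7, 151.4]
orientation: [[0.999, -0.04, 0.0], [-0.04, -0.999, 0.0], [0.0, -0.0, -1.0]]
ft_force: [0.3, -1.0, -0.2]
grip_width: 0.526
finger_force: 3.0
```

```bash
python3 - <<'E'
from h import *
q=readout.sense();print(np.round(q["tool_pos"],1),q["clock"],q["ft_force"],q["grip_width"])
np.set_printoptions(precision=1,suppress=True)
old={"side":cv2.imread("pics/c6s.png")}
for im in (old["side"][:,:,::-1],imaging.camera("side")):
    im=im.astype(int); m=np.zeros(im.shape[:2],bool); m[250:300,235:300]=1
    g=(im[...,1]-im[...,0]<45)&(im.min(2)>110)&m
    for st,ce,mk in comps(g,20):
        c=max(cv2.findContours(mk.astype(np.uint8),0,2)[0],key=cv2.contourArea); a=cv2.approxPolyDP(c,1.2,True)[:,0]
        print(st,a.tolist())
    o=(im[...,0]>150)&(im[...,0]-im[...,2]>60)&(im[...,1]<190)&m; print("or",[(x[0][4],x[1]) for x in comps(o,1)])
# predicted corners of far end: if resting on bench at 45deg
E
```

```text
[542.1  25.7 151.4] 14.2 [ 0.27444248 -0.97616651 -0.15319292] 0.5262130950435696
[271 250   5   8  22] [[275, 250], [273, 250], [271, 257], [274, 255]]
[255 270  18  17 171] [[272, 271], [265, 270], [260, 273], [255, 284], [265, 286], [265, 281], [269, 276], [271, 276]]
or []
[254 281  12   5  39] [[254, 284], [265, 284], [259, 281], [256, 281]]
or []
```

Emit:
{"api": "carry_out", "payload": {
  "targets": [
    [0.1, 0, -0.15, 0],
    [0, 0, 0, 0]
  ]
}}

```text
clock: 14.45
tool_pos: [542.7, 25.7, 152.7]
orientation: [[0.999, -0.04, -0.001], [-0.04, -0.999, 0.0], [-0.001, 0.0, -1.0]]
ft_force: [-0.6, 0.2, -0.2]
grip_width: 0.527
finger_force: 3.0
```

Emit:
{"api": "carry_out", "payload": {
  "targets": [
    [0, 0, 0, 0],
    [0, 0, 0, 0],
    [0, 0, -0.5, 0],
    [0, 0, -1.5, 0],
    [0, 0, -3, 0]
  ],
  "force": 60
}}

```text
clock: 14.95
tool_pos: [541.6, 25.7, 201.7]
orientation: [[0.999, -0.04, -0.005], [-0.04, -0.999, 0.0], [-0.005, 0.0, -1.0]]
ft_force: [0.2, -0.2, -1.1]
grip_width: 0.512
finger_force: 60.0
```

```bash
python3 - <<'E'
from h import *
q=readout.sense();print(np.round(q["tool_pos"],1),q["clock"],q["ft_force"],q["grip_width"],q["finger_force"])
# rotate to final angle first in place-ish, lifted, well on -y side of the focus
th=np.radians(7.5); mx=np.array([np.cos(th),np.sin(th),0]); my=np.array([-np.sin(th),np.cos(th),0]); up=np.array([0,0,1.])
F=np.array([581.8,202.2,130]); n=(my+up)/2**.5; sx=(my-up)/2**.5
C=F-4*n; piv=C-(36+46)*sx; T=piv+up*75.3
print("final TCP",T)
plan((*(T-60*my+30*up),7.5),vmax=35)
E
```

```text
[541.6  25.7 201.7] 14.95 [ 0.20862491 -0.23700595 -1.06691272] 0.5124393299215043 59.99943494796753
final TCP [589.73745219 141.90906492 260.45432893]
[[0.45, -0.49, -0.74, -8.3], [0.51, -0.42, -0.74, -8.3], [0.57, -0.34, -0.74, -8.3], [0.61, -0.26, -0.74, -8.3], [0.64, -0.17, -0.74, -8.3]]
[[0.66, -0.07, -0.74, -8.3], [0.66, 0.02, -0.74, -8.3], [0.66, 0.12, -0.74, -8.3], [0.63, 0.22, -0.74, -8.3], [0.59, 0.3, -0.74, -8.4]]
[[0.54, 0.39, -0.74, -8.3], [0.48, 0.46, -0.74, -8.4]]
end [597.6  82.4 290.5] 7.52
```

Emit:
{"api": "carry_out", "payload": {
  "targets": [
    [0.45, -0.49, -0.74, -8.3],
    [0.51, -0.42, -0.74, -8.3],
    [0.57, -0.34, -0.74, -8.3],
    [0.61, -0.26, -0.74, -8.3],
    [0.64, -0.17, -0.74, -8.3]
  ]
}}

```text
clock: 15.45
tool_pos: [566.3, 49.5, 240.5]
orientation: [[0.771, 0.637, 0.0], [0.637, -0.771, 0.0], [0.0, 0.0, -1.0]]
ft_force: [0.2, -0.3, -1.4]
grip_width: 0.513
finger_force: 60.0
```

Emit:
{"api": "carry_out", "payload": {
  "targets": [
    [0.66, -0.07, -0.74, -8.3],
    [0.66, 0.02, -0.74, -8.3],
    [0.66, 0.12, -0.74, -8.3],
    [0.63, 0.22, -0.74, -8.3],
    [0.59, 0.3, -0.74, -8.4]
  ]
}}

```text
clock: 15.95
tool_pos: [589.6, 73.2, 277.5]
orientation: [[0.154, 0.988, 0.0], [0.988, -0.154, 0.0], [0.0, 0.0, -1.0]]
ft_force: [0.2, -0.1, -1.1]
grip_width: 0.511
finger_force: 60.0
```

Emit:
{"api": "carry_out", "payload": {
  "targets": [
    [0.54, 0.39, -0.74, -8.3],
    [0.48, 0.46, -0.74, -8.4],
    [0, 0, 0, 0],
    [0, 0, 0, 0]
  ]
}}

```text
clock: 16.35
tool_pos: [598.7, 82.3, 291.6]
orientation: [[-0.128, 0.992, -0.0], [0.992, 0.128, -0.0], [-0.0, -0.0, -1.0]]
ft_force: [-0.4, -0.0, -1.0]
grip_width: 0.513
finger_force: 60.0
```

```bash
python3 - <<'E'
from h import *
q=readout.sense();print(np.round(q["tool_pos"],1),np.round(q["orientation"],3).tolist(),q["clock"],np.round(q["qpos"],1))
s=imaging.camera("side");t=imaging.camera("top")
cv2.imwrite("pics/c7s.png",s[:,:,::-1]);cv2.imwrite("pics/c7t.png",t[:,:,::-1])
th=np.radians(7.5); my=np.array([-np.sin(th),np.cos(th),0]); mx=np.array([np.cos(th),np.sin(th),0]); up=np.array([0,0,1.]); n=(my+up)/2**.5; sx=(my-up)/2**.5
piv=q["tool_pos"]-75.3*up; L=piv+82*sx+4*n
for nm in("side","top"): print(nm,proj(nm,L),[np.round(proj(nm,piv+106*sx+k*mx),1).tolist() for k in(-24,24)],[np.round(proj(nm,piv+66*sx+k*mx),1).tolist() for k in(-24,24)])
a=cv2.resize(s[240:380,180:340],(460,400),interpolation=cv2.INTER_CUBIC)
c=np.array(proj("top",L)).astype(int); b=cv2.resize(t[c[1]-40:c[1]+40,c[0]-34:c[0]+34],(340,400),interpolation=cv2.INTER_CUBIC)
cv2.imwrite("pics/c7.png",np.hstack([a,b])[:,:,::-1]); print(c)
E
```

```text
[598.7  82.3 291.6] [[-0.128, 0.992, -0.0], [0.992, 0.128, -0.0], [-0.0, -0.0, -1.0]] 16.35 [ 6.7 21.  85.7 -0.  73.3 -0.6]
side [245.46213007 291.66809217] [[255.9, 303.0], [234.3, 300.6]] [[257.4, 285.1], [235.6, 282.7]]
top [216.56538586 173.25771286] [[213.8, 183.4], [213.1, 168.0]] [[221.1, 179.8], [220.3, 164.1]]
[216 173]
```

View pics/c7.png

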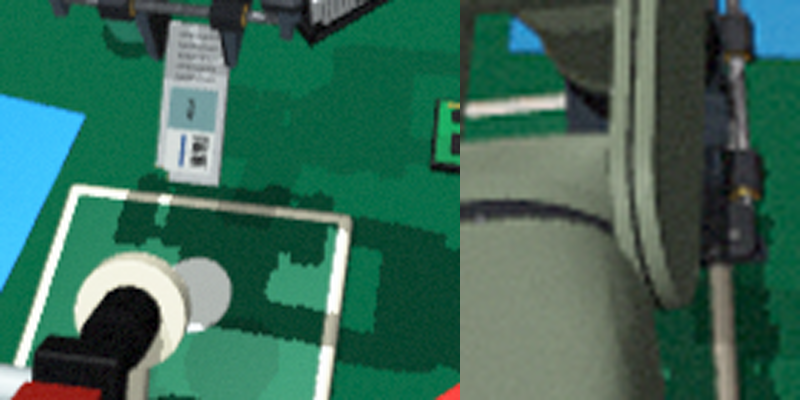

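The side crop shows the slide tilted in the grip with its label up, and the label centre at crop (195,152), about pixel (248,293). The notch is at (162,165). Fingers touch only the grooved end. The arm blocks the top view, so I'll measure the label and end corners numerically in the side view.

```bash
python3 - <<'E'
from h import *
from scipy.optimize import least_squares
np.set_printoptions(precision=2,suppress=True)
s=cv2.imread("pics/c7s.png").astype(int)[:,:,::-1]
m=np.zeros(s.shape[:2],bool); m[262:306,228:264]=1
g=(s[...,1]-s[...,0]<30)&(s.min(2)>105)&m
for r in range(264,306,3): 
    x=np.nonzero(g[r])[0]; print(r,x.min() if len(x) else None,x.max() if len(x) else None,end=" | ")
gl=(s[...,2]-s[...,0]>15)&(s[...,2]<190)&(s[...,1]-s[...,0]>10)&(s[...,1]-s[...,2]<20)&m
bl=(s[...,2]-s[...,0]>40)&(s[...,2]-s[...,1]>25)&m
print(); print("glass",[(x[0],x[1]) for x in comps(gl,8)],"blue",[(x[0],x[1]) for x in comps(bl,2)])
dk=(s.max(2)<90)&m; print("dark",[(x[0],x[1]) for x in comps(dk,3)])
for r in range(266,306,2): print(r,' '.join(f"{s[r,c].sum()//3:3d}" for c in range(230,262)))
E
```

```text
264 238 259 | 267 237 258 | 270 237 258 | 273 237 258 | 276 236 258 | 279 236 257 | 282 236 257 | 285 236 257 | 288 235 257 | 291 235 256 | 294 235 256 | 297 235 256 | 300 239 255 | 303 239 255 | 
glass [(array([238, 270,  18,  17, 255], dtype=int32), array([246.58, 277.65])), (array([242, 287,   3,  11,  15], dtype=int32), array([243.  , 292.13]))] blue [(array([242, 288,   3,  10,  13], dtype=int32), array([242.92, 292.77]))]
dark [(array([258, 262,   5,   2,   7], dtype=int32), array([260.14, 262.29])), (array([247, 290,   3,   3,   5], dtype=int32), array([248., 291.])), (array([247, 295,   4,   2,   6], dtype=int32), array([248.5 , 295.33])), (array([228, 301,  26,   5,  63], dtype=int32), array([236.62, 303.83]))]
266  64  68  64  67  63  67  81 143 163 165 162 140 141 135 143 138 139 151 178 168 186 199 192 177 180 181 180 176 168 112  60  66
268  63  63  68  67  66  67 102 194 192 196 182 178 176 180 174 176 182 195 178 178 178 165 156 163 168 192 193 191 183  86  63  62
270  66  66  63  65  63  66 112 193 191 184 168 166 171 175 177 177 182 183 180 186 189 183 196 193 196 19
[... 1569 characters left out ...]
 218 215 190 187 160  72  55  58  57  55
296  66  69  62  80 144 196 199 211 219 217 216 212 149 134 218 210 136  90  66  68  88 119 217 207 190 186 150  70  64  68  68  64
298  64  66  66  76 115 135 150 201 216 218 217 214 189 190 217 213 189 172 170 175 188 174 218 200 193 184 127  67  63  64  62  61
300  66  57  59  53  55  66  67  74 123 192 198 195 192 201 205 206 206 209 209 211 210 212 212 199 189 183 113  66  66  67  62  70
302  47  41  38  43  44  57  47  68 111 178 180 188 192 196 196 195 196 194 194 193 196 196 193 191 191 181  86  64  64  69  61  66
304  40  38  44  38  38  40  37  36  35  40  38  41  47  62  68  69 100 123 123 126 152 153 156 154 156 157  71  58  56  68  66  66
```

```bash
python3 - <<'E'
from h import *
from scipy.optimize import least_squares
T=np.array([598.7,82.3,291.6]); th=np.radians(7.37); my=np.array([-np.sin(th),np.cos(th),0]); mx=np.array([np.cos(th),np.sin(th),0]); up=np.array([0,0,1.])
obs={-12:271.0,20:285.0,60:303.7}
def pred(x,t,a,dz,lat=0):
    n=np.cos(t)*up+np.sin(t)*my; sx=np.cos(t)*my-np.sin(t)*up
    return proj("side",T-(75.3+dz)*up+(x+a)*sx+4*n+lat*mx)
for t in(40,45,50):
    print(t,[np.round(pred(x,np.radians(t),46,0),1).tolist() for x in obs])
    r=least_squares(lambda p:[pred(x,np.radians(t),p[0],0)[1]-v for x,v in obs.items()],[46]); print(r.x,np.round(r.fun,2))
print([np.round(pred(60,np.radians(45),46,0,k),1) for k in(-24,24)])
E
```

```text
40 [[246.8, 270.1], [245.3, 285.0], [243.5, 303.6]]
[46.76414256] [-0.54  0.32  0.21]
45 [[247.1, 270.0], [246.0, 284.5], [244.6, 302.4]]
[48.10470746] [-0.07  0.4  -0.34]
50 [[247.4, 269.7], [246.6, 283.7], [245.6, 300.9]]
[50.06118622] [ 0.51  0.48 -1.02]
[array([255.4, 303.7]), array([233.7, 301.2])]
```

```bash
cat >> h.py <<'E'
_th=np.radians(7.5); MY=np.array([-np.sin(_th),np.cos(_th),0]); MX=np.array([np.cos(_th),np.sin(_th),0]); UP=np.array([0,0,1.])
F=np.array([581.9,202.0,130.])
def label(T,t=44.2,a=47.3):
    t=np.radians(t); return T-75.3*UP+(36+a)*(np.cos(t)*MY-np.sin(t)*UP)+4*(np.cos(t)*UP+np.sin(t)*MY)
E
python3 - <<'E'
from h import *
q=readout.sense(); T=q["tool_pos"]+F-label(q["tool_pos"]); print(T, q["tool_pos"])
plan((*T,7.5),vmax=25)
E
```

```text
[590.05884169 140.02744471 260.50621064] [598.44979387  82.13690229 291.27387908]
[[1.95, -0.03, 1.03, -0.0], [1.95, -0.03, 1.02, -0.1], [1.95, -0.02, 1.03, -0.0]]
end [590.1 140.  260.5] 7.49
```

Emit:
{"api": "carry_out", "payload": {
  "targets": [
    [1.5, -0.02, 0.8, 0],
    [1.5, -0.02, 0.8, -0.1],
    [1.3, -0.02, 0.7, 0],
    [1.0, -0.02, 0.5, 0],
    [0.55, 0, 0.28, 0]
  ]
}}

```text
clock: 16.95
tool_pos: [589.9, 141.8, 259.9]
orientation: [[-0.134, 0.991, -0.001], [0.991, 0.134, -0.0], [0.0, -0.001, -1.0]]
ft_force: [0.2, -0.6, -1.2]
grip_width: 0.517
finger_force: 60.0
```

Emit:
{"api": "carry_out", "payload": {
  "targets": [
    [0, 0, 0, 0],
    [0, 0, 0, 0],
    [0, 0, 0, 0],
    [0, 0, 0, 0]
  ]
}}

```text
clock: 17.35
tool_pos: [590.6, 139.8, 261.3]
orientation: [[-0.132, 0.991, 0.001], [0.991, 0.132, 0.0], [0.0, 0.001, -1.0]]
ft_force: [-0.4, 0.4, -2.6]
grip_width: 0.516
finger_force: 60.0
```

```bash
python3 - <<'E'
from h import *
q=readout.sense(); T=q["tool_pos"]; print(T,q["clock"],q["ft_force"],q["finger_force"],q["qd"].max(),"label est",label(T)-F)
s=imaging.camera("side");t=imaging.camera("top"); cv2.imwrite("pics/c8s.png",s[:,:,::-1]); cv2.imwrite("pics/c8t.png",t[:,:,::-1])
print("focus px",proj("side",F),proj("top",F),"lab",proj("side",label(T)))
p=proj("side",F).astype(int); s=s.astype(int)
for r in range(p[1]-30,p[1]+26,2): print(r,' '.join(f"{s[r,c].sum()//3:3d}" for c in range(p[0]-17,p[0]+17)))
print(p)
E
```

```text
[590.6498776  139.83899441 261.27447384] 17.35 [-0.43731273  0.41687605 -2.59903339] 59.999603033065796 0.14701604395028797 label est [ 0.59103592 -0.1884503   0.7682632 ]
focus px [241.27183239 324.31360151] [199.18041495 178.64127703] lab [240.99381757 324.01901304]
294  61  66  62  65  65  65  58  61  91 163 163 164 163 147 124 134 124 135 137 143 135 142 141 140 144 142 152 161 162 156  90  60  59  62
296  69  70  62  66  66  68  68  66  99 162 163 163 163 160 161 164 161 161 161 164 165 177 180 177 161 147 150 165 163 159 154 107  56  58
298  70  63  59  65  61  67  70  71 111 175 159 164 159 128 135 133 128 134 136 152 160 144 162 165 170 163 178 180 191 188 181 100  52  58
300  68  60  65  61  59  61  67  81 140 191 191 189 194 188 177 192 190 189 195 192 192 190 197 198 195 189 191 195 193 190 180  82  55  54
302  61  65  67  62  63  66  62  89 164 191 190 150 142 146 150 147 142 160 168 165 167 174 177 179 181 177 179 181 190 185 160  75  60  54
304  64  65  64  63  67  66  64  92 166 190 188 144 143 143 143 142 142 140 142 144 142 144 143 143 143 143 142 162 192 185 150  67
[... 2398 characters left out ...]
55  80 156 194 202 225 237 239 237 238 238 237 238 239 237 232 187 149 144 152 159 176 160 158 140 143 142 140 143 142 141 142 142
342  19  11  20  10  17  17  38 124 213 236 238 238 238 238 238 237 238 236 185 139 137 147 179 179 177 175 143 138 140 141 142 143 139 143
344  14  18   6  12  15  16  11  13  42 122 215 237 237 238 237 237 237 238 234 169 127 126 163 176 179 176 161 157 160 160 155 141 146 159
346  20  12  17  19  16   8  13  15  12  14  85 215 237 237 237 237 237 238 236 219 119 120 148 177 177 176 178 178 176 181 177 176 181 177
348  17  13  14   7  17  16   6   6   6  13   7 104 237 236 238 237 238 238 238 232 153 112 145 180 178 178 178 177 178 177 179 178 178 174
[241 324]
```

```bash
python3 - <<'E'
from h import *
np.set_printoptions(precision=1,suppress=True)
n=(MY+UP)/2**.5; u=(MY-UP)/2**.5; C=F+100*n
for nm,r in(("side",(320,372,205,250)),("top",(160,190,150,180))):
    im=cv2.imread(f"pics/{nm}0.png").astype(int); m=np.zeros(im.shape[:2],bool); m[r[0]:r[1],r[2]:r[3]]=1
    b,rr=im[...,0],im[...,2]; g=(rr>140)&(rr-b>6)&m; c=max(comps(g,20),key=lambda x:x[0][4])
    E=np.array([proj(nm,C+36*(np.cos(a)*MX+np.sin(a)*u)) for a in np.linspace(0,6.28,90)])
    print(nm,"seen box",c[0],"pred box",E.min(0),E.max(0)-E.min(0))
q=readout.sense();print(q["clock"],q["finger_force"],q["qd"].round(2))
E
```

```text
side seen box [206 328  39  44 659] pred box [208.1 327.2] [38.3 37.7]
top seen box [159 162  14  25 194] pred box [161.5 161.7] [11.5 25.2]
17.45 59.99952435493469 [ 0.1 -0.1  0.2  0.1 -0.1  0. ]
```

```bash
python3 -c "
from bench import finish_job
print(finish_job())"
```

```text
the job is handed in; nothing more can be done
None
```

The job is handed in: the slide is held by its bare end under the microscope, label up, within about 1–2 mm of the focus by my measurements; its tilt, which I could not measure directly, works out at about 44° against the 45° wanted.

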